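# Hold a bayonet lid at its half-way mark

## Task

Put the winged lid into the bayonet port: drop its two lugs through the two notches, press it down flush against the spring and twist it clockwise (seen from above) to the half-way mark, 40 degrees, which is half of its way to the lock. Do not let it go on to the lock click, be gentle (never press on the port with more than 40 N), and leave the other parts on the bench alone. The port's spring would turn the lid back, so finish while still gripping the lid and holding it pressed in at the half-way mark.

Things in the scene. Friction and masses are not known exactly. Their poses are not given: they have to be found in the camera images.
- lid: Loose bayonet lid, aluminium plate with a black plastic wing, about 140 g (varies), standing upright on the bench. Origin: centre of its underside, z up. A round plug 44 mm in diameter and 13.5 mm long, above it a round plate 68 mm in diameter (13.5 to 21.5 mm above the origin), on top an upright wing to grip. Half-turn symmetric: it works either way round.
- wing (a point): On the lid's axis, 45.5 mm above its origin, in the wing: a flat upright bar 56 mm long along the lid's x, 16 mm thick along its y, standing from 21.5 to 55.5 mm above the lid's origin.
- lug (a point): Outer end of one of the lid's two steel lugs. They stick out from the foot of the plug along the lid's +x and -x, in line with the wing, to 29 mm from the axis; each is 10 mm wide and 6 mm high (0 to 6 mm above the lid's origin).
- port: Fixed bayonet port: dark steel block 96 x 96 x 50 mm, on it an aluminium neck 84 mm in diameter with a flat rim 90 mm above the origin. Origin: centre of the block's underside on the bench, z up. Round mouth 49 mm in diameter with two notches along +x and -x. Between the notches runs a lip 6 mm thick; the lugs turn beneath it.
- port_rim (a point): Centre of the mouth, 90 mm above the bench. Inside is a sprung disc, 9 mm deep: a lid set in unpressed has its origin 81 mm above the port's. Pressing 4.5 mm more (spring 3 N, rising to 6 N) brings its plate flush on the rim, lid origin 76.5 mm above the port's; it can turn from 3 mm down. Once turned, the spring lifts it by up to 1.5 mm unless held down.
- notch (a point): In the notch at the port's +x, at rim height, 27.5 mm from the axis (the other is opposite). Notches are 15 mm wide and reach 32.5 mm from the axis; the pockets of the disc below them are as wide.
- half_mark (a point): The half-way mark, a single black bar on the rim, 38 mm from the axis, 0.70 rad (40 degrees) clockwise from the +x notch seen from above (its twin lies opposite). The lid is at half way when its wing (lid x, either end) points at it. Pairs of bars at 1.40 rad mark the lock; the lugs click up into recesses there, from about 1.25 rad.
- turn (a joint): Turn of the sprung disc inside the port, rad: 0 at rest with its pockets under the notches, growing clockwise seen from above as the lid's lugs drive it (it lags the lid by about 0.1 rad of play), 1.4 at the lock. A torsion spring turns it back: 0.04 N m at 0, 0.12 N m at 0.7 rad.
- motor: Bystander: stepper motor, black and aluminium, 57 x 57 x 56 mm, shaft up to 76 mm. Origin under its centre.
- coupling: Bystander: aluminium shaft coupling, upright cylinder 25 mm in diameter, 30 mm high. Origin under its centre.
- screwdriver: Bystander: screwdriver lying along its x, 170 mm long, at the left edge of the work area. Origin under its middle.
- breadboard: Bystander: white breadboard 165 x 55 x 9 mm, long side along its x, at the right edge of the work area. Origin under its centre.
Things that resemble listed ones, but are neither listed nor needed, are in the scene too. Of the things shaped like the port, the steel one is meant. Leave any purple look-alike of the lid alone.

How it is judged (in metres and radians):
On the way, in this order (a step that is already met when the one before it is completed fails the run):
1. the lid is lifted over the rim of the port (height (world z) of lid above 0.085 m), for 0.1 s.
2. the lid's lugs are dropped into the notches (z of lid in the frame of port below 0.084 m and horizontal distance between lid and port below 0.005 m), for 0.1 s.
At the end, for the whole second after the job is handed in: The lid sits in the port with its lugs under the lip (lid origin less than 79 mm above the port's, within 5 mm of its axis, tilted less than 0.1 rad), turned clockwise to 0.70 +- 0.14 rad, kept so for a second, and the fingers still grip it (more than 2 N) (angle between the x axis of lid and the x axis of port, either way round between 0.56 and 0.84 rad and value of joint turn between 0.4 and 0.9 rad and z of lid in the frame of port below 0.079 m and horizontal distance between lid and port below 0.005 m and angle between lid's own z axis and vertical below 0.1 rad and contact force between the fingers and lid above 2 N); the arm keeps its last pose, push and grip.
It fails at once if the lid is turned on to the lock click (disc past 1.15 rad) (value of joint turn above 1.15 rad).
It fails at once if the lid is pressed on the port with more than 40 N (contact force between lid and port above 40 N).
It fails at once if the port itself is pressed by the arm with more than 40 N (contact force between any of the fingers, the arm and port above 40 N).
It fails at once if a bystander is moved more than 20 mm (distance of any of motor, coupling, screwdriver, breadboard from where it was at the start of the episode above 0.02 m).
It also fails if it takes over 45 s, if anything falls off the work surface, if the arm or the gripper's body presses on something with over 40 N, if the wrist force passes 120 N, or if a joint passes its speed limit or range.

## Robot

A 7-joint arm with a two-finger parallel gripper is mounted at the origin on the work surface. World frame = base frame: x ahead of the robot, y to its left, z up, the work surface at z = 0. Lengths are in mm, angles in rad, forces in N, time in s.
With the tool pointing down it reaches from about 400 to 750 mm from the base axis. Payload 19.5 kg.
Tool frame: the origin (TCP) lies at the very end of the fingers, on their centre line; the grasp point (between the pads) lies r.tcp_to_grasp behind it (r.tcp_to_grasp is the distance from the TCP to the grasp point, in mm); z points along the fingers, y is the direction in which the jaws open and shut (so a half turn about z gives the same grasp; the last joint's range is limited). The gripper opens to 85 mm and grips with 20 to 120 N. Pads are 22 mm wide; open, the fingers measure 114 mm over their backs; the gripper's body (76 mm by 85 mm) begins 54 mm behind the grasp point. The pads swing forward as they close: fully open they stand 13 mm farther back than shut.
Start: joints at [1.288, 0.707, -0.028, 1.485, 0.022, 0.951, -0.075], TCP at [137.119, -558.38, 193.568] pointing down, gripper open.
Joint ranges: [-2.71, 2.71], [-0.32, 2.16], [-1.57, 1.52], [0, 2.45], [-1.46, 4.6], [0, 2.02], [-2.83, 2.83]. Speed limits (rad/s): [1.89, 1.89, 2.57, 2.57, 3.01, 3.01, 3.01].

## Interface

Orientations are given as [roll, pitch, yaw] about the fixed x, y, z axes, in that order (R = Rz(yaw) Ry(pitch) Rx(roll)).
In Python, from cell import r gives the robot as it stands. The module is installed in compiled form; this text tells all that it offers.
- The arm moves only by the tool jog_arm, never from a script. Its argument "deltas" is a list of rows, each a list of 7 numbers: the finger opening in cm, from 0 to 8.54, then the shift along the tool's x, y, z in cm, then the turn, a rotation vector about the tool's x, y, z in rad. A call has 1 to 5 rows; each row is the pose to reach, as a shift and turn from the pose measured when the call began, along the tool's axes at that moment; what a row does not reach only later rows make up. A row lasts 1/10 s, in which the tool goes at most 50 mm and 8.59 degrees, less where a joint would pass 70% of its speed; a pose out of reach is approached as far as the arm can. A call with a gripper value outside its range is refused whole. The fingers move at their own pace and stop on an object; "force" is the grip in N (left out, the last holds). Time passes only in rows, so rows that repeat a pose let the fingers close. It gives the time, the measured TCP pose, the force and the opening at its end, in the units of the state.
- r.get_obs(): the state, without advancing time (a new reading comes with each control period).
- r.get_image(name): name is "scene" or "top"; returns the picture (400x640x3 uint8, red, green, blue); there is no depth.
- r.get_calibration(name): a dict with "K" (3x3 intrinsics, pixels), "extrinsics" (4x4, takes a point from camera to world coordinates). Camera axes: x right, y up, looking along -z (the intrinsics and any distortion apply to the point x, -y, -z); pixel columns grow to the right and rows downward; lengths in mm; the calibration is good to about 2 mm. A picture is of the moment at which its call begins. get_calibration takes no time and is no camera call.
- r.sign_off(): hands the job in, once; it reports no verdict.
The state is a dict: "time_s": time; "joints": joint angles; "dq": joint speeds; "effort": joint torques, N m; "eef_pos": TCP position; "tool_rot": TCP orientation; "contact_force": force on the tool from outside, world axes, zero at the start; "ft_torque": the same for the moment, N m; "grip_width": finger opening in mm.
Only numpy, scipy, OpenCV 4.12 (cv2) and the standard library are available. Lean on these libraries where they do the work, as an engineer would, in place of code of your own. Each camera call takes 0.05 s, during which the arm holds its last target.

## Working session

There is one attempt and no reset: what is moved stays moved. The work goes in short steps, Python scripts to look and compute and a tool call to move; the robot and the scene stay as the last step left them, time stands still between calls to the robot, and variables do not carry over. Pictures are saved under pics/ and viewed, and the job is handed in when it is done.

Besides the shell and the picture viewer there is one more tool, called after "Emit:" as a command line: name --pt "numbers of a row" for each row, then --argument value for the rest. jog_arm: Moves the arm, as the interface text tells. Its arguments: {"type":"object","properties":{"deltas":{"type":"array","items":{"type":"array","items":{"type":"number"}}},"force":{"type":"number"}},"required":["deltas"]}

```bash
mkdir -p pics
python3 - <<'E'
from cell import r
import cv2
for n in("scene","top"):
    im=r.get_image(n); cv2.imwrite(f"pics/{n}0.png",im[:,:,::-1])
    c=r.get_calibration(n); print(n,c)
print(r.get_obs(), r.tcp_to_grasp)
E
```

```text
scene {'K': array([[462.39905334,   0.        , 321.15373859],
       [  0.        , 462.39905334, 186.30186824],
       [  0.        ,   0.        ,   1.        ]]), 'extrinsics': array([[-7.06524380e-01, -4.31532047e-01,  5.60895172e-01,
         1.24113896e+03],
       [ 7.07646711e-01, -4.22162464e-01,  5.66581845e-01,
         6.73706283e+02],
       [-7.70933558e-03,  7.97219510e-01,  6.03640306e-01,
         7.73346325e+02],
       [ 0.00000000e+00,  0.00000000e+00,  0.00000000e+00,
         1.00000000e+00]])}
top {'K': array([[401.15091152,   0.        , 321.46939753],
       [  0.        , 401.15091152, 198.43445124],
       [  0.        ,   0.        ,   1.        ]]), 'extrinsics': array([[-1.74886458e-02,  9.93218004e-01, -1.14944086e-01,
         4.93164901e+02],
       [-9.99775032e-01, -1.59915373e-02,  1.39339810e-02,
         8.66093689e-01],
       [ 1.20013482e-02,  1.15161914e-01,  9.93274233e-01,
         1.06224342e+03],
       [ 0.00000000e+00,  0.00000000e+00,  0.00000000e+00,
         1.00000000e+00]])}
{'time_s': 0.1, 'joints': array([ 1.28831417,  0.70700067, -0.02764116,  1.48494029,  0.02204952,
        0.95090508, -0.07546888]), 'dq': array([-0.00097602, -0.00119635,  0.00106661, -0.00071854, -0.00095207,
        0.00192212, -0.00039184]), 'effort': array([ 3.22789056e-03, -8.84295774e+01,  1.23701379e+00, -2.36450332e+01,
        1.70887291e-02,  5.13591644e-03,  9.39866391e-05]), 'eef_pos': array([ 137.05036198, -558.15422311,  193.1998669 ]), 'tool_rot': array([-3.14064452e+00,  5.28335680e-05,  2.40859522e-01]), 'contact_force': array([ 0.58217115, -0.3892543 ,  0.73096013]), 'ft_torque': array([ 0.01940641, -0.03651845,  0.03025845]), 'grip_width': 85.52607632043815} 18.700000000000003
```

View pics/scene0.png

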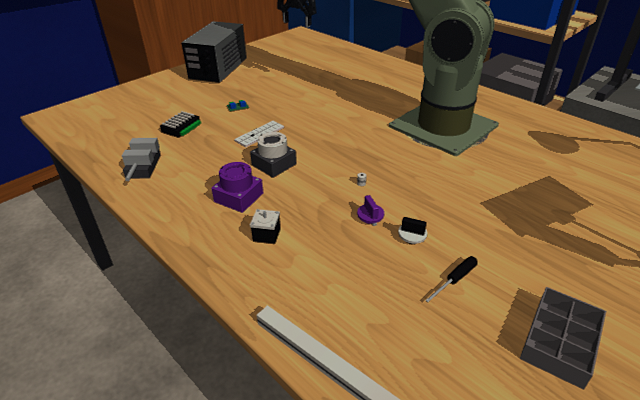

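View pics/top0.png

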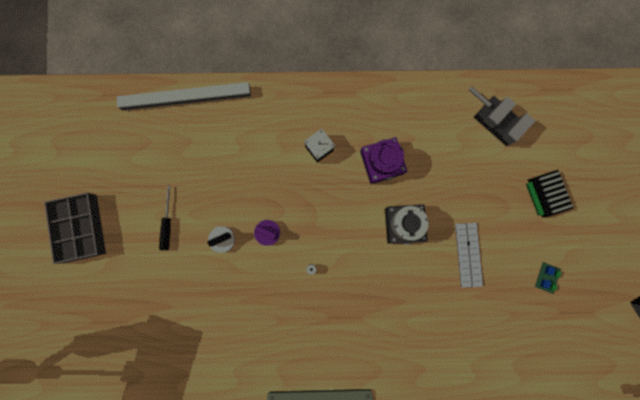

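The lid candidates are the aluminium one with a black wing at top (220,240) / scene (413,230), and a purple one at top (267,233) / scene (370,210). I take the aluminium and black one. The port candidates are the dark block with a grey neck at top (408,224) / scene (272,152), and a purple one at top (386,158). I take the dark steel one. I'll confirm both in one enlarged crop.

Run:
```python
import cv2,numpy as np
t=cv2.imread("pics/top0.png"); s=cv2.imread("pics/scene0.png")
f=lambda im,x,y,h=30:cv2.resize(im[y-h:y+h,x-h:x+h],(300,300),interpolation=cv2.INTER_CUBIC)
a=np.vstack([np.hstack([f(t,220,240),f(t,408,224)]),np.hstack([f(s,413,230),f(s,272,152)])])
cv2.imwrite("pics/crop0.png",a)
```

```text
(no output)
```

View pics/crop0.png

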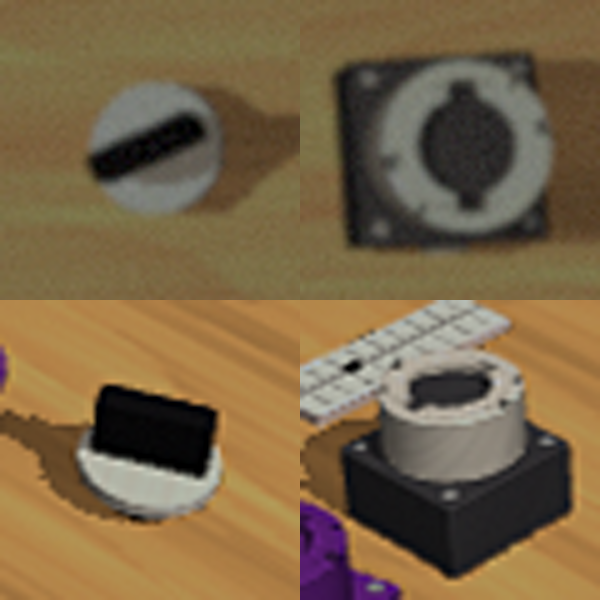

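Confirmed: the left column shows an aluminium plate with a black wing, and the right column a dark block with a grey neck and notches at top and bottom in the top view. Now I'll measure both.

```bash
cat > h.py <<'E'
import cv2,numpy as np
from cell import r
def ray(n,uv):
    c=r.get_calibration(n);K=c["K"];E=c["extrinsics"]
    p=np.linalg.inv(K)@np.array([uv[0],uv[1],1.]); d=E[:3,:3]@np.array([p[0],-p[1],-p[2]])
    return E[:3,3],d
def onz(n,uv,z):
    o,d=ray(n,uv); return o+d*(z-o[2])/d[2]
def proj(n,P):
    c=r.get_calibration(n);K=c["K"];E=c["extrinsics"]
    q=E[:3,:3].T@(np.array(P,float)-E[:3,3]); p=K@np.array([q[0],-q[1],-q[2]]);return p[:2]/p[2]
def grab(n,k=4): return np.mean([r.get_image(n).astype(float) for _ in range(k)],0).astype(np.uint8)[:,:,::-1].copy()
def maskpts(n,im,x,y,h,f,up=4):
    c=cv2.resize(im[y-h:y+h,x-h:x+h],None,fx=up,fy=up,interpolation=cv2.INTER_CUBIC)
    hsv=cv2.cvtColor(c,cv2.COLOR_BGR2HSV); m=f(hsv).astype(np.uint8)
    k,l,st,ce=cv2.connectedComponentsWithStats(m)
    return hsv,l,st,ce,lambda p:(np.asarray(p)+.5)/up-.5+np.array([x-h,y-h])
E
python3 - <<'E'
from h import *
for n,L,Pt in(("top",(220,240),(408,224)),("scene",(413,230),(272,152))):
    im=grab(n,3); cv2.imwrite(f"pics/{n}1.png",im)
    for nm,(x,y) in(("lid",L),("port",Pt)):
        for col,f in(("light",lambda h:(h[...,1]<75)&(h[...,2]>(85 if n=="top" else 125))),("dark",lambda h:h[...,2]<(62 if n=="top" else 50))):
            hsv,l,st,ce,tf=maskpts(n,im,x,y,32,f)
            for i in range(1,len(st)):
                if st[i,4]>300:
                    ys,xs=np.where(l==i)
                    rect=cv2.minAreaRect(np.c_[xs,ys].astype(np.float32))
                    hull=cv2.convexHull(np.c_[xs,ys].astype(np.int32)); el=cv2.fitEllipse(hull)
                    print(n,nm,col,st[i,4]/16,"cen",tf(ce[i]).round(2),"rect",tf(rect[0]).round(2),np.round(np.array(rect[1])/4,1),round(rect[2],1),"hullell",tf(el[0]).round(2),np.round(np.array(el[1])/4,1))
            cv2.imwrite(f"pics/m_{n}_{nm}_{col}.png",(l>0).astype(np.uint8)*255)
E
python3 - <<'E'
import cv2,numpy as np
cv2.imwrite("pics/masks.png",np.vstack([np.hstack([cv2.resize(cv2.imread(f"pics/m_{n}_{a}_{b}.png"),(200,200)) for a in("lid","port") for b in("light","dark")]) for n in("top","scene")]))
E
```

```text
top lid light 382.625 cen [221.21 239.31] rect [220.44 239.26] [26.9 26.1] 87.7 hullell [220.82 239.21] [26.7 27.5]
top lid dark 155.5625 cen [219.19 239.06] rect [219.18 239.13] [ 7.  24.2] 65.7 hullell [219.15 239.02] [ 8.2 27.1]
top port light 596.5 cen [410.7  222.59] rect [410.61 222.71] [35.2 34. ] 39.6 hullell [410.69 222.57] [34.6 35.4]
top port dark 23.0 cen [421.32 206.86] rect [421.09 206.34] [11.3  4.7] 33.3 hullell [416.83 210.49] [10.9 17.7]
top port dark 411.75 cen [396.99 228.06] rect [405.95 224.04] [37.8 40.4] 85.8 hullell [403.66 225.46] [39.7 53.1]
top port dark 298.0625 cen [410.79 222.71] rect [410.75 222.74] [21.1 18.1] 46.2 hullell [410.84 222.83] [17.7 24.7]
scene lid light 210.0 cen [412.71 236.24] rect [412.25 235.88] [28.7 13.5] 0.0 hullell [412.33 230.59] [22.2 30.4]
scene lid dark 315.3125 cen [413.2  225.53] rect [413.13 225.49] [24.3 13.8] 13.4 hullell [413.39 225.62] [18.1 28.2]
scene port light 819.0 cen [266.31 138.36] rect [265.76 142.95] [35.7 46.5] 64.5 hullell [264.17 137.62] [39.1 51.2]
scene port dark 74.75 cen [271.27 139.25] rect [271.48 139.24] [ 5.8 15.9] 83.7 hullell [270.43 139.56] [ 6.4 18.3]
scene port dark 692.6875 cen [273.02 162.42] rect [272.91 161.79] [29.6 44.9] 87.7 hullell [272.69 158.6 ] [34.4 46.2]
```

View pics/masks.png

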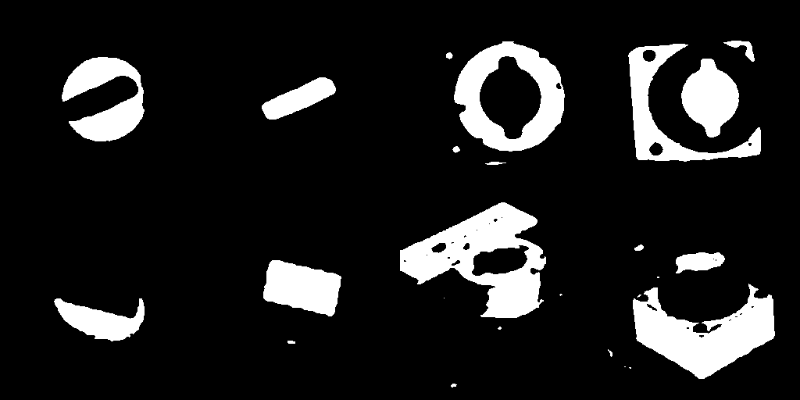

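```bash
python3 - <<'E'
from h import *
im=cv2.imread("pics/top1.png")
P=onz("top",(410.69,222.57),90);P2=onz("top",(410.8,222.75),90)
print("port",P,P2,"dia",34.9*np.linalg.norm(onz("top",(411,222),90)-onz("top",(410,222),90)))
print("lid plate",onz("top",(220.8,239.2),21.5),"wing c",onz("top",(219.17,239.08),54))
for z in(0,):
  print("port block base via rect", onz("top",(405.95,224.04),50))
def axis(x,y,f,z,near):
    hsv,l,st,ce,tf=maskpts("top",im,x,y,32,f)
    i=min(range(1,len(st)),key=lambda i:np.hypot(*(tf(ce[i])-near))+(1e3 if st[i,4]<500 else 0))
    ys,xs=np.where(l==i); uv=tf(np.c_[xs,ys]); W=np.array([onz("top",p,z)[:2] for p in uv])
    C=np.cov(W.T); w,v=np.linalg.eigh(C); a=v[:,1]; 
    q=(W-W.mean(0))@v; return np.degrees(np.arctan2(a[1],a[0])),np.ptp(q,axis=0),W.mean(0)
dk=lambda h:h[...,2]<62
print("wing axis",axis(220,240,dk,55,(219,239)))
for t in(55,62,70,78):
  print("notch axis",axis(408,224,lambda h:h[...,2]<t,90,(410.8,222.7)))
# scene view check: lid wing top mid
print("proj port rim in scene",proj("scene",P),"lid wing c",proj("scene",onz("top",(219.17,239.08),54)))
# scene wing centroid triangulate w/ top
L=onz("top",(220.8,239.2),21.5); print("predicted scene wing centre",proj("scene",[L[0],L[1],38.5]))
for h in (0,8): print()
E
python3 - <<'E'
import cv2
t=cv2.imread("pics/scene1.png")
cv2.imwrite("pics/p.png",cv2.resize(t[110:190,230:320],None,fx=8,fy=7,interpolation=cv2.INTER_CUBIC))
E
```

```text
port [ 543.16107591 -228.50089141   90.        ] [ 542.71963149 -228.74995959   90.        ] dia 85.040039700961
lid plate [512.163432   247.20501047  21.5       ] wing c [511.93815065 243.56760673  54.        ]
port block base via rect [ 541.70699965 -225.76239886   50.        ]
wing axis (np.float64(112.2272547860033), array([18.00519878, 59.78600053]), array([511.9657009 , 243.25244046]))Traceback (most recent call last):
  File "<stdin>", line 17, in <module>
  File "<stdin>", line 11, in axis
  File "h.py", line 8, in onz
    o,d=ray(n,uv); return o+d*(z-o[2])/d[2]
        ~~~^^^^^^
  File "h.py", line 4, in ray
    c=r.get_calibration(n);K=c["K"];E=c["extrinsics"]
ValueError: time passes only in moves, steps and waits
```

View pics/p.png

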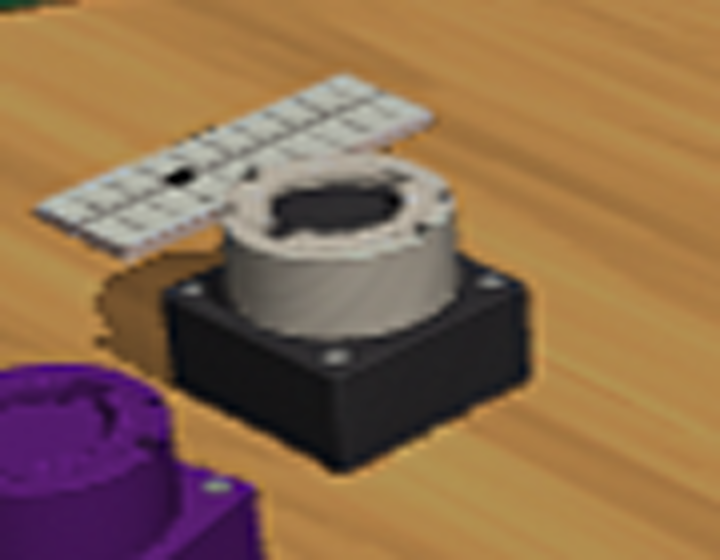

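```bash
python3 - <<'E'
s=open("h.py").read().replace('c=r.get_calibration(n)','c=cal(n)').replace('def ray','_C={}\ndef cal(n):\n    if n not in _C: _C[n]=r.get_calibration(n)\n    return _C[n]\ndef ray',1)
open("h.py","w").write(s)
E
python3 - <<'E'
from h import *
print(r.get_obs()["time_s"])
im=cv2.imread("pics/top1.png")
for t in(55,62,70,78):
    hsv,l,st,ce,tf=maskpts("top",im,408,224,32,lambda h:h[...,2]<t)
    i=min(range(1,len(st)),key=lambda i:np.hypot(*(tf(ce[i])-(410.8,222.7)))+(1e3 if st[i,4]<500 else 0))
    ys,xs=np.where(l==i); uv=tf(np.c_[xs,ys]); W=np.array([onz("top",p,90)[:2] for p in uv])
    w,v=np.linalg.eigh(np.cov(W.T)); a=v[:,1]; q=(W-W.mean(0))@v
    c=W.mean(0); 
    # notch pixels: beyond 27 mm of centre
    d=W-np.array([542.9,-228.6]); rr=np.hypot(*d.T); A=W[(rr>26)&(d[:,0]>0)].mean(0);B=W[(rr>26)&(d[:,0]<0)].mean(0)
    print(t,"axis",np.degrees(np.arctan2(a[1],a[0])),"extent",np.ptp(q,axis=0),c,"notches",A,B,np.degrees(np.arctan2(*(A-B)[::-1])),(A+B)/2)
L=[512.2,247.5]
print("scene port rim",proj("scene",[543,-228.6,90]),"scene wing mid",proj("scene",[*L,38.5]))
# block corners
hsv,l,st,ce,tf=maskpts("top",im,408,224,32,lambda h:h[...,2]<62)
# marks on the rim: dark spots at radius ~38
g=cv2.cvtColor(im,cv2.COLOR_BGR2HSV)[...,2]
vals=[]
for a in range(0,360,5):
    u=[proj("top",[542.9+rad*np.cos(np.radians(a)),-228.6+rad*np.sin(np.radians(a)),90]) for rad in(36,38,40)]
    vals.append((a,round(np.mean([cv2.getRectSubPix(g.astype(np.float32),(1,1),tuple(map(float,p)))[0,0] for p in u]))))
print(vals)
E
```

```text
0.4
55 axis -177.8808281195496 extent [43.57684683 60.33211295] [ 542.87875483 -228.62995284] notches [ 570.65277777 -227.73317508] [ 515.03794892 -229.6042371 ] 1.9268878408903725 [ 542.84536335 -228.66870609]
62 axis -177.86555552731375 extent [44.6963997  60.99927647] [ 542.85080155 -228.73589188] notches [ 570.82053174 -227.77333486] [ 514.85169934 -229.71556776] 1.9874831362627994 [ 542.83611554 -228.74445131]
70 axis -177.78498288043266 extent [45.76382984 62.21500174] [ 542.9065613  -228.79151645] notches [ 571.01971912 -227.76382561] [ 514.59015528 -229.71765653] 1.9830307874988944 [ 542.8049372  -228.74074107]
78 axis -177.65633016724337 extent [46.61396954 62.90323191] [ 542.88721891 -228.83039014] notches [ 571.18267998 -227.83372934] [ 514.47560405 -229.84222919] 2.02850308963183 [ 542.82914202 -228.83797927]
scene port rim [271.93869141 137.99438067] scene wing mid [413.75632494 224.91325907]
[(0, 123), (5, 121), (10, 119), (15, 123), (20, 122), (25, 123), (30, 122), (35, 123), (40, 121), (45, 122), (50, 122), (55, 122), (60, 123), (65, 122), (70, 122), (75, 122), (80, 121), (85, 122), (90, 120), (95, 101), (100, 79), (105, 86), (110, 113), (115, 121), (120, 122), (125, 121), (130, 121), (135, 119), (140, 101), (145, 95), (150, 118), (155, 122), (160, 119), (165, 121), (170, 122), (175, 119), (180, 119), (185, 121), (190, 121), (195, 120), (200, 119), (205, 121), (210, 122), (215, 123), (220, 121), (225, 120), (230, 120), (235, 119), (240, 121), (245, 124), (250, 124), (255, 125), (260, 124), (265, 124), (270, 124), (275, 113), (280, 91), (285, 94), (290, 116), (295, 125), (300, 127), (305, 123), (310, 120), (315, 116), (320, 101), (325, 109), (330, 121), (335, 120), (340, 120), (345, 121), (350, 120), (355, 120)]
```

```bash
cat >> h.py <<'E'
from scipy.spatial.transform import Rotation as Ro
def go(x,y,z,yaw):
    o=r.get_obs(); R=Ro.from_euler("xyz",o["tool_rot"]); T=Ro.from_euler("xyz",[np.pi,0,np.radians(yaw)])
    d=R.inv().apply(np.array([x,y,z])-o["eef_pos"])/10; w=(R.inv()*T).as_rotvec()
    print("t",o["time_s"],"pos",o["eef_pos"].round(1),"rpy",np.degrees(o["tool_rot"]).round(2),"F",o["contact_force"].round(1),"grip",round(o["grip_width"],1),"j",o["joints"].round(2))
    print("shift cm",d.round(3),"rotvec",w.round(4))
E
python3 -c "
from h import *
go(480,-150,210,68)"
```

```text
t 0.4 pos [ 137.1 -558.3  193.5] rpy [-179.99   -0.     13.8 ] F [ 0.2 -0.3  1.2] grip 85.4 j [ 1.29  0.71 -0.03  1.48  0.02  0.95 -0.08]
shift cm [ 43.036 -31.478  -1.641] rotvec [-2.00e-04 -1.00e-04 -9.46e-01]
```

Emit:
jog_arm --pt "8.5 43 -31.5 -1.6 0 0 -0.946" --pt "8.5 43 -31.5 -1.6 0 0 -0.946" --pt "8.5 43 -31.5 -1.6 0 0 -0.946" --pt "8.5 43 -31.5 -1.6 0 0 -0.946" --pt "8.5 43 -31.5 -1.6 0 0 -0.946" --force 40

```text
time_s: 0.9
eef_pos: [298.6, -365.3, 201.4]
tool_rot: [3.141, 0.0, 0.997]
contact_force: [1.1, -1.0, 0.9]
grip_width: 85.1
```

```bash
python3 -c "
from h import *
go(480,-150,210,68)"
```

```text
t 0.9 pos [ 298.6 -365.3  201.4] rpy [179.98   0.    57.11] F [ 1.1 -1.   0.9] grip 85.1 j [ 0.95  0.55 -0.23  1.83  0.17  0.78  0.06]
shift cm [27.928  3.541 -0.864] rotvec [ 4.0e-04  1.0e-04 -1.9e-01]
```

Emit:
jog_arm --pt "8.5 28 3.5 -0.9 0 0 -0.19" --pt "8.5 28 3.5 -0.9 0 0 -0.19" --pt "8.5 28 3.5 -0.9 0 0 -0.19" --pt "8.5 28 3.5 -0.9 0 0 -0.19" --pt "8.5 28 3.5 -0.9 0 0 -0.19"

```text
time_s: 1.4
eef_pos: [459.2, -173.6, 209.5]
tool_rot: [3.141, 0.0, 1.187]
contact_force: [0.1, -1.4, -0.4]
grip_width: 84.7
```

```bash
python3 -c "
from h import *
go(512,247.5,120,112.2)"
```

```text
t 1.4 pos [ 459.2 -173.6  209.5] rpy [1.7996e+02 1.0000e-02 6.7990e+01] F [ 0.1 -1.4 -0.4] grip 84.7 j [ 0.44  0.57 -0.25  1.75  0.18  0.84 -0.28]
shift cm [ 41.022 -10.89    8.929] rotvec [ 6.000e-04  5.000e-04 -7.716e-01]
```

Emit:
jog_arm --pt "8.5 41 -10.9 8.9 0 0 -0.77" --pt "8.5 41 -10.9 8.9 0 0 -0.77" --pt "8.5 41 -10.9 8.9 0 0 -0.77" --pt "8.5 41 -10.9 8.9 0 0 -0.77" --pt "8.5 41 -10.9 8.9 0 0 -0.77"

```text
time_s: 1.9
eef_pos: [489.0, 69.4, 157.9]
tool_rot: [3.141, 0.001, 1.943]
contact_force: [0.9, -0.3, -0.5]
grip_width: 84.5
```

```bash
python3 -c "
from h import *
go(512,247.5,120,112.2)"
```

```text
t 1.9 pos [489.   69.4 157.9] rpy [1.7996e+02 5.0000e-02 1.1131e+02] F [ 0.9 -0.3 -0.5] grip 84.5 j [ 0.02  0.66 -0.4   1.82  0.37  0.74 -0.21]
shift cm [15.762  8.617  3.778] rotvec [ 0.0007  0.0008 -0.0156]
```

Emit:
jog_arm --pt "8.5 15.76 8.62 3.8 0 0 -0.016" --pt "8.5 15.76 8.62 3.8 0 0 -0.016" --pt "8.5 15.76 8.62 3.8 0 0 -0.016" --pt "8.5 15.76 8.62 3.8 0 0 -0.016" --pt "8.5 15.76 8.62 3.8 0 0 -0.016"

```text
time_s: 2.4
eef_pos: [510.8, 252.6, 118.7]
tool_rot: [3.141, -0.002, 1.964]
contact_force: [-0.0, -0.2, -0.1]
grip_width: 85.0
```

```bash
python3 -c "
from h import *
for n in('top','scene'): cv2.imwrite(f'pics/{n}2.png',grab(n,1))
im=[cv2.imread(f'pics/{n}2.png') for n in('top','scene')]
cv2.imwrite('pics/c2.png',np.hstack([cv2.resize(im[0][190:290,170:270],(390,390)),cv2.resize(im[1][160:260,363:463],(390,390))]))
go(512,247.5,27,112.2)"
```

```text
t 2.5 pos [511.8 247.8 119.5] rpy [1.7999e+02 6.0000e-02 1.1228e+02] F [-0.1 -1.4  0.4] grip 85.3 j [-0.33  0.81 -0.36  1.6   0.36  0.8  -0.45]
shift cm [-2.000e-02  5.000e-03  9.252e+00] rotvec [0.0003 0.0011 0.0014]
```

View pics/c2.png

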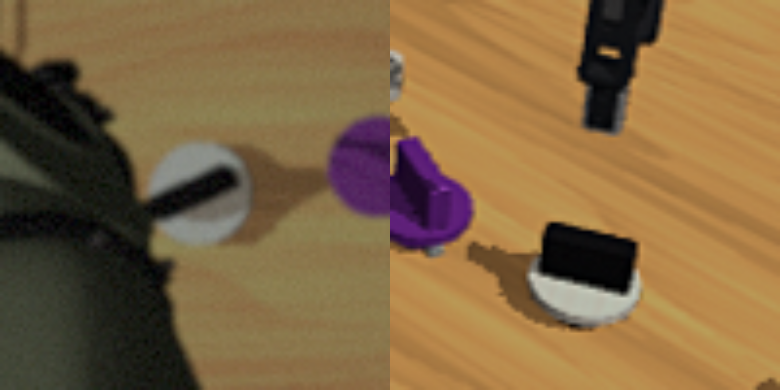

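The fingers stand over the wing (scene crop about (600,130), above the wing at (590,255)), with the purple look-alike clear to the left. I'll descend in two stages, then close.

Emit:
jog_arm --pt "8.5 0 0 3 0 0 0" --pt "8.5 0 0 6 0 0 0" --pt "8.5 0 0 8 0 0 0" --pt "8.5 0 0 9.2 0 0 0" --pt "8.5 0 0 9.2 0 0 0"

```text
time_s: 3.0
eef_pos: [511.7, 246.5, 26.8]
tool_rot: [-3.14, 0.002, 1.959]
contact_force: [0.8, 1.1, 0.3]
grip_width: 85.0
```

```bash
python3 -c "
from h import *
go(512,247.5,27,112.2)"
```

```text
t 3.0 pos [511.7 246.5  26.8] rpy [-1.7992e+02  9.0000e-02  1.1223e+02] F [0.8 1.1 0.3] grip 85.0 j [-0.36  0.94 -0.29  1.66  0.43  0.6  -0.51]
shift cm [ 0.075  0.068 -0.024] rotvec [-0.0013  0.0016  0.0005]
```

Emit:
jog_arm --pt "1 0.05 0.05 0 0 0 0" --pt "1 0.05 0.05 0 0 0 0" --pt "1 0.05 0.05 0 0 0 0" --pt "1 0.05 0.05 0 0 0 0" --pt "1 0.05 0.05 0 0 0 0" --force 50

```text
time_s: 3.5
eef_pos: [512.1, 247.2, 27.1]
tool_rot: [-3.141, 0.002, 1.959]
contact_force: [-0.8, -0.6, 0.5]
grip_width: 11.7
```

Emit:
jog_arm --pt "1 0 0 0 0 0 0" --pt "1 0 0 0 0 0 0" --pt "1 0 0 0 0 0 0" --pt "1 0 0 0 0 0 0" --pt "1 0 0 0 0 0 0"

```text
time_s: 4.0
eef_pos: [512.1, 247.3, 27.0]
tool_rot: [-3.141, 0.002, 1.959]
contact_force: [0.1, -0.8, 0.2]
grip_width: 9.8
```

```bash
python3 -c "
from h import *
go(512,247.5,180,112.2)"
```

```text
t 4.0 pos [512.1 247.3  27. ] rpy [-1.7995e+02  9.0000e-02  1.1223e+02] F [ 0.1 -0.8  0.2] grip 9.8 j [-0.36  0.94 -0.29  1.66  0.43  0.6  -0.51]
shift cm [-1.0000e-03 -1.1000e-02 -1.5296e+01] rotvec [-0.0009  0.0016  0.0005]
```

The opening is 9.8 mm, less than the 16 mm wing, so the grip is suspect. I'll look.

```bash
python3 -c "
from h import *
for n in('top','scene'): cv2.imwrite(f'pics/{n}3.png',grab(n,1))
im=[cv2.imread(f'pics/{n}3.png') for n in('top','scene')]
cv2.imwrite('pics/c3.png',np.hstack([cv2.resize(im[0][190:290,170:270],(390,390)),cv2.resize(im[1][180:260,373:453],(390,390))]))
"
```

```text
(no output)
```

View pics/c3.png

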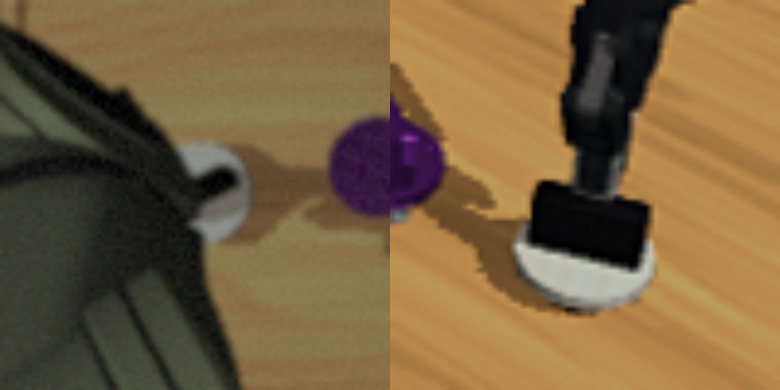

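```bash
python3 -c "
from h import *
print(proj('scene',[512,247.8,119.5]),proj('scene',[512.1,247.3,27]),proj('scene',[512.1,247.3,55]))
a=np.radians(22.2);u=np.array([np.cos(a),np.sin(a),0])*42
for s in(1,-1): print(proj('scene',np.array([512,247.8,132])+s*u))
im=cv2.imread('pics/scene2.png');cv2.imwrite('pics/c2b.png',cv2.resize(im[80:260,330:510],None,fx=4,fy=3.3))
im=cv2.imread('pics/scene3.png');cv2.imwrite('pics/c3b.png',cv2.resize(im[80:260,330:510],None,fx=4,fy=3.3))
"
```

```text
[417.9745339  198.16555158] [413.16569764 228.46057648] [414.50812311 219.59709659]
[414.15672867 204.82571772]
[422.85653996 183.42984632]
```

View pics/c2b.png

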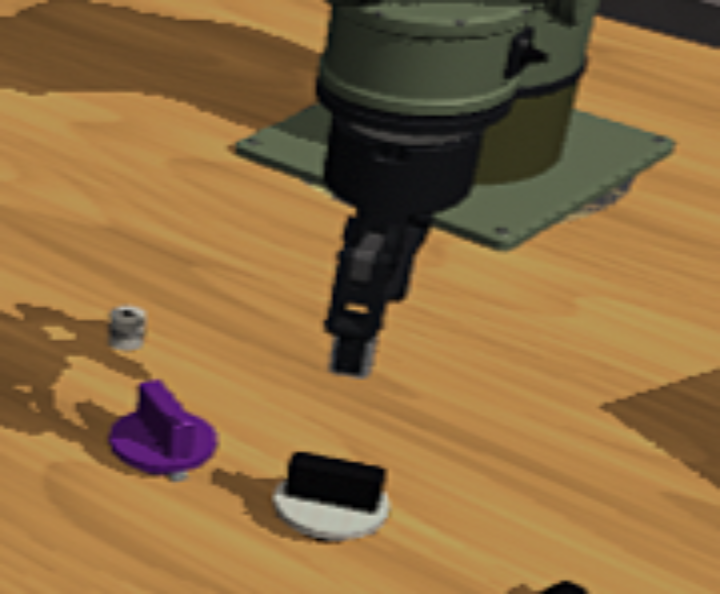

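View pics/c3b.png

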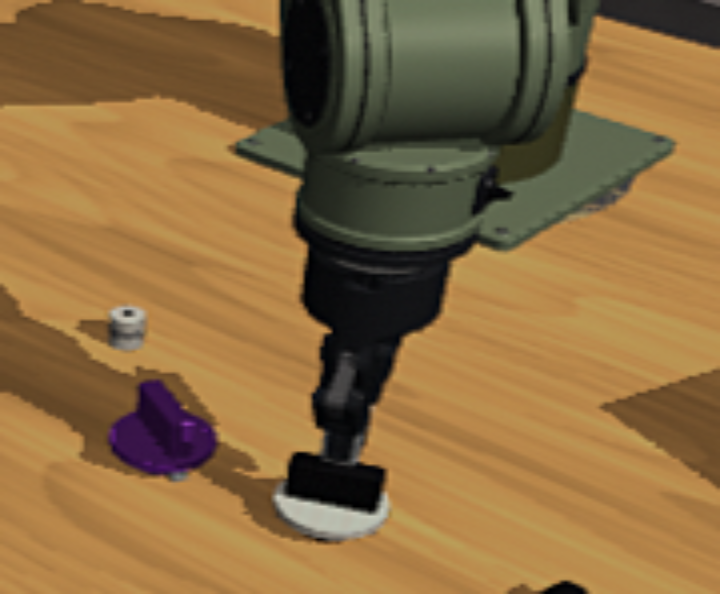

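The fingers did not catch the wing. In the scene crop the shut tips at (340,460) end at the wing's top edge and don't cover its face, so they stand either above it or behind it. I'll raise the arm and measure where the fingertips really are in both views.

Emit:
jog_arm --pt "1 0 0 -3 0 0 0" --pt "1 0 0 -6 0 0 0" --pt "1 0 0 -9 0 0 0" --pt "1 0 0 -10 0 0 0" --pt "1 0 0 -10 0 0 0"

```text
time_s: 4.6
eef_pos: [512.6, 247.6, 128.1]
tool_rot: [3.141, 0.002, 1.959]
contact_force: [-0.5, -0.2, -0.2]
grip_width: 9.9
```

```bash
python3 -c "
from h import *
for n in('top','scene'): cv2.imwrite(f'pics/{n}4.png',grab(n,1))
o=r.get_obs()
P=o['eef_pos'];print(P,o['tool_rot'],o['grip_width'],proj('scene',P),proj('top',P))
im=[cv2.imread(f'pics/{n}4.png') for n in('top','scene')]
cv2.imwrite('pics/c4.png',np.hstack([cv2.resize(im[0][140:290,150:300],(390,390)),cv2.resize(im[1][160:250,365:455],(390,390))]))
"
```

```text
[511.76828488 247.19742426 126.17292411] [-3.13965049e+00  1.85939115e-03  1.95876102e+00] 9.642398373525085 [418.16571705 195.68667606] [210.07139427 238.72824007]
```

View pics/c4.png

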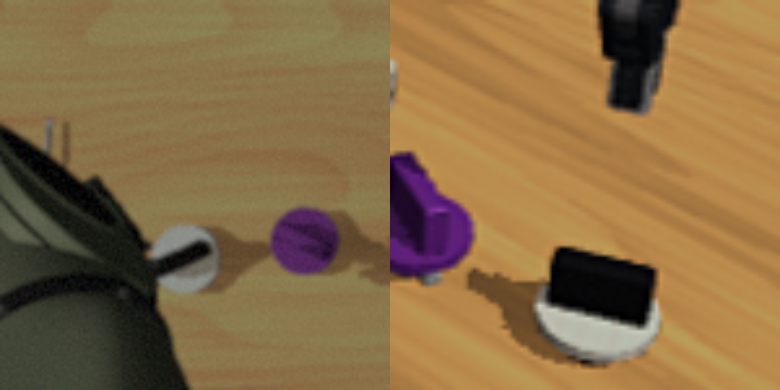

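Emit:
jog_arm --pt "1 0 0 0 0 0 1.5" --pt "1 0 0 0 0 0 1.5" --pt "1 0 0 0 0 0 1.5" --pt "1 0 0 0 0 0 1.5" --pt "1 0 0 0 0 0 1.5"

```text
time_s: 5.2
eef_pos: [511.4, 246.9, 124.8]
tool_rot: [-3.141, 0.004, 1.203]
contact_force: [0.3, -0.0, -0.9]
grip_width: 9.9
```

Emit:
jog_arm --pt "1 0 0 0 0 0 0.8" --pt "1 0 0 0 0 0 0.8" --pt "1 0 0 0 0 0 0.8" --pt "1 0 0 0 0 0 0.8" --pt "1 0 0 0 0 0 0.8"

```text
time_s: 5.7
eef_pos: [511.0, 246.4, 123.5]
tool_rot: [3.139, 0.005, 0.453]
contact_force: [-0.1, -0.4, -0.5]
grip_width: 10.1
```

```bash
python3 -c "
from h import *
for n in('top','scene'): cv2.imwrite(f'pics/{n}5.png',grab(n,1))
o=r.get_obs()
P=o['eef_pos'];print(o['time_s'],P,o['tool_rot'],o['grip_width'],proj('scene',P),proj('scene',P+[0,0,29]),proj('top',P))
im=[cv2.imread(f'pics/{n}5.png') for n in('top','scene')]
cv2.imwrite('pics/c5.png',np.hstack([cv2.resize(im[0][140:290,150:300],(390,390)),cv2.resize(im[1][160:250,365:455],(390,390))]))
"
```

```text
5.8 [510.86599194 246.68063268 123.59593146] [3.13837378 0.00505733 0.45624081] 9.925207822289623 [418.07608783 196.306493  ] [419.628618   186.06033641] [210.58225015 239.1321164 ]
```

View pics/c5.png

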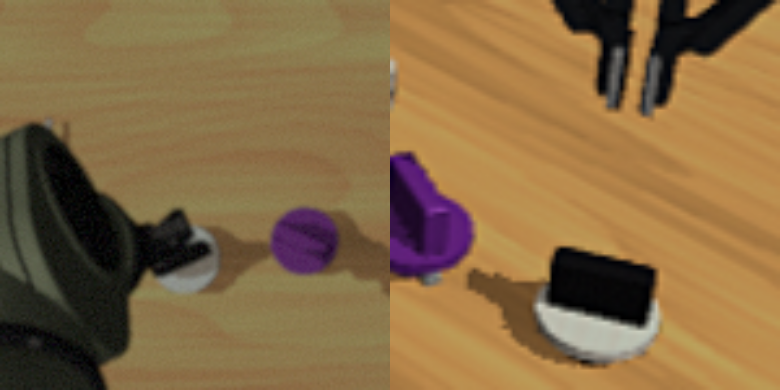

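```bash
python3 -c "
from h import *
P=np.array([510.9,246.7,123.6]);
for d in([0,0,0],[0,0,29],[-20,-20,0],[-26,-26,0]): print(d,proj('top',P+d),proj('scene',P+d))
im=cv2.imread('pics/top5.png')
im=cv2.convertScaleAbs(im[200:260,180:240],alpha=2)
cv2.imwrite('pics/c5b.png',cv2.resize(im,(600,600),interpolation=cv2.INTER_CUBIC))
"
```

```text
[0, 0, 0] [210.57362337 239.11751058] [418.07451927 196.31549146]
[0, 0, 29] [207.18752309 238.93145456] [419.62707186 186.06916384]
[-20, -20, 0] [219.11845567 247.6461958 ] [416.015126   188.69955393]
[-26, -26, 0] [221.6891575  250.21203981] [415.41418606 186.47719013]
```

View pics/c5b.png

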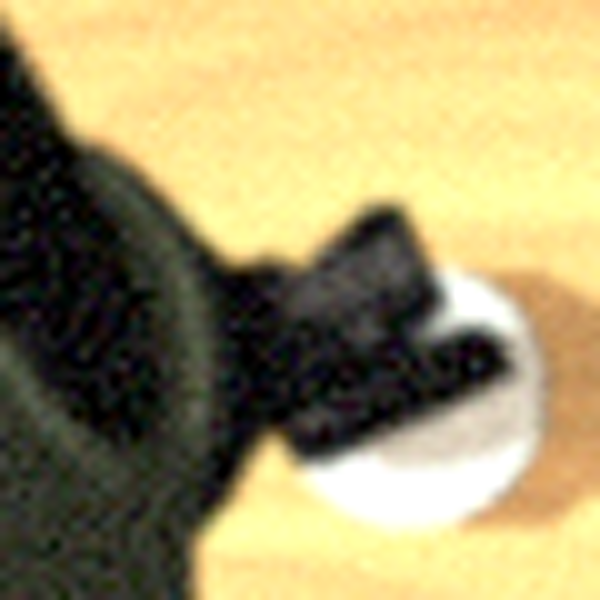

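The shut fingertips show at scene (420.9,186.1). The reported TCP should appear at (418.1,196.3), and 29 mm higher it would appear at (419.6,186.1). The offset did not turn with the tool, and the top view rules out a sideways one. So the real tips sit about 29 mm above the reported TCP, and they closed just above the wing. I'll correct by going lower, watching the force.

```bash
python3 -c "
from h import *
go(512,247.5,60,112.2)"
```

```text
t 5.8 pos [510.9 246.7 123.6] rpy [179.82   0.29  26.14] F [0.4 0.  0.4] grip 9.9 j [-0.55  0.79  0.08  1.6  -0.08  0.76 -1.55]
shift cm [ 0.17  -0.044  6.359] rotvec [-1.200e-03  6.500e-03 -1.502e+00]
```

Emit:
jog_arm --pt "8.5 0.2 0 1 0 0 -1.5" --pt "8.5 0.2 0 2 0 0 -1.5" --pt "8.5 0.2 0 3 0 0 -1.5" --pt "8.5 0.2 0 3 0 0 -1.5" --pt "8.5 0.2 0 3 0 0 -1.5"

```text
time_s: 6.3
eef_pos: [512.3, 247.2, 92.6]
tool_rot: [-3.14, 0.006, 1.22]
contact_force: [0.4, 0.3, -0.1]
grip_width: 81.3
```

Emit:
jog_arm --pt "8.5 0 0 0 0 0 -0.75" --pt "8.5 0 0 0 0 0 -0.75" --pt "8.5 0 0 0 0 0 -0.75" --pt "8.5 0 0 0 0 0 -0.75" --pt "8.5 0 0 0 0 0 -0.75"

```text
time_s: 6.8
eef_pos: [512.1, 247.0, 91.8]
tool_rot: [-3.136, 0.003, 1.97]
contact_force: [0.5, -0.3, 0.4]
grip_width: 84.4
```

```bash
python3 -c "
from h import *
go(512.5,246.5,3,112.2)"
```

```text
t 6.8 pos [512.1 247.   91.8] rpy [-1.7966e+02  1.6000e-01  1.1288e+02] F [ 0.5 -0.3  0.4] grip 84.4 j [-0.33  0.85 -0.36  1.61  0.4   0.76 -0.47]
shift cm [-0.041  0.067  8.884] rotvec [-0.0059  0.0028  0.0119]
```

Emit:
jog_arm --pt "8.5 0 0.07 3 -0.006 0.003 0.012" --pt "8.5 0 0.07 6 -0.006 0.003 0.012" --pt "8.5 0 0.07 7.5 -0.006 0.003 0.012" --pt "8.5 0 0.07 8.5 -0.006 0.003 0.012" --pt "8.5 0 0.07 8.8 -0.006 0.003 0.012"

```text
time_s: 7.3
eef_pos: [512.0, 246.8, 2.8]
tool_rot: [-3.141, -0.0, 1.961]
contact_force: [0.7, 0.9, 0.8]
grip_width: 84.7
```

```bash
python3 -c "
from h import *
go(512.5,246.5,3,112.2)
cv2.imwrite('pics/scene6.png',grab('scene',1))
im=cv2.imread('pics/scene6.png');cv2.imwrite('pics/c6.png',cv2.resize(im[170:260,370:460],(540,540),interpolation=cv2.INTER_CUBIC))"
```

```text
t 7.3 pos [512.  246.8   2.8] rpy [-1.7994e+02 -2.0000e-02  1.1235e+02] F [0.7 0.9 0.8] grip 84.7 j [-0.36  0.98 -0.29  1.67  0.46  0.55 -0.53]
shift cm [-0.044  0.039 -0.018] rotvec [-0.001  -0.0004  0.0026]
```

View pics/c6.png

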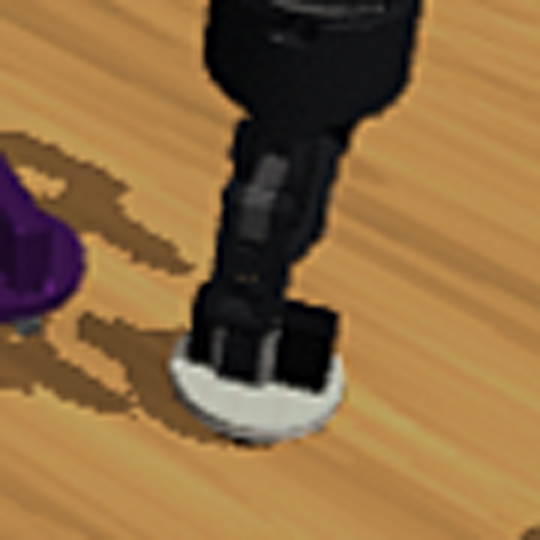

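Now the near finger covers the wing's face (crop (240,350)), so the fingers straddle it. I'll close.

Emit:
jog_arm --pt "0.5 0 0 0 0 0 0" --pt "0.5 0 0 0 0 0 0" --pt "0.5 0 0 0 0 0 0" --pt "0.5 0 0 0 0 0 0" --pt "0.5 0 0 0 0 0 0" --force 60

```text
time_s: 7.85
eef_pos: [512.3, 247.0, 3.4]
tool_rot: [-3.142, -0.0, 1.96]
contact_force: [1.1, -0.0, 3.9]
grip_width: 14.4
```

Emit:
jog_arm --pt "0.5 0 0 0 0 0 0" --pt "0.5 0 0 0 0 0 0" --pt "0.5 0 0 0 0 0 0"

```text
time_s: 8.15
eef_pos: [512.4, 246.9, 3.4]
tool_rot: [-3.142, -0.0, 1.96]
contact_force: [-0.2, 0.3, 1.2]
grip_width: 14.2
```

```bash
python3 -c "
from h import *
go(512.5,246.5,3,112.2)
cv2.imwrite('pics/scene7.png',grab('scene',1))
im=cv2.imread('pics/scene7.png');cv2.imwrite('pics/c7.png',cv2.resize(im[170:260,370:460],(540,540),interpolation=cv2.INTER_CUBIC))"
```

```text
t 8.15 pos [512.4 246.9   3.4] rpy [-1.8000e+02 -2.0000e-02  1.1231e+02] F [-0.2  0.3  1.2] grip 14.2 j [-0.36  0.98 -0.29  1.67  0.46  0.56 -0.53]
shift cm [-0.041 -0.002  0.045] rotvec [-0.     -0.0003  0.0019]
```

View pics/c7.png

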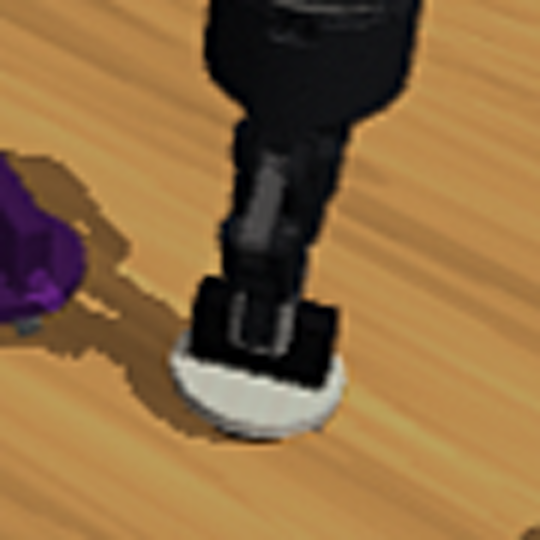

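Gripped at 14.2 mm, with the pad mid-face on the wing at crop (265,330). With the lid on the bench the TCP reads z=3.4, so lid z = TCP z − 3.4. Lifting.

Emit:
jog_arm --pt "0.5 0 0 -2 0 0 0" --pt "0.5 0 0 -5 0 0 0" --pt "0.5 0 0 -9 0 0 0" --pt "0.5 0 0 -13 0 0 0" --pt "0.5 0 0 -15 0 0 0"

```text
time_s: 8.7
eef_pos: [512.9, 247.3, 156.5]
tool_rot: [3.139, -0.001, 1.96]
contact_force: [-0.8, 0.0, -2.1]
grip_width: 14.2
```

```bash
python3 -c "
from h import *
go(500,0,160,147)
cv2.imwrite('pics/scene8.png',grab('scene',1))
im=cv2.imread('pics/scene8.png');cv2.imwrite('pics/c8.png',cv2.resize(im[100:260,340:500],(560,560),interpolation=cv2.INTER_CUBIC))"
```

```text
t 8.7 pos [512.9 247.3 156.5] rpy [ 1.7983e+02 -5.0000e-02  1.1232e+02] F [-0.8  0.  -2.1] grip 14.2 j [-0.3   0.76 -0.4   1.55  0.35  0.89 -0.43]
shift cm [-22.385 -10.583  -0.402] rotvec [ 3.100e-03  1.000e-04 -6.054e-01]
```

View pics/c8.png

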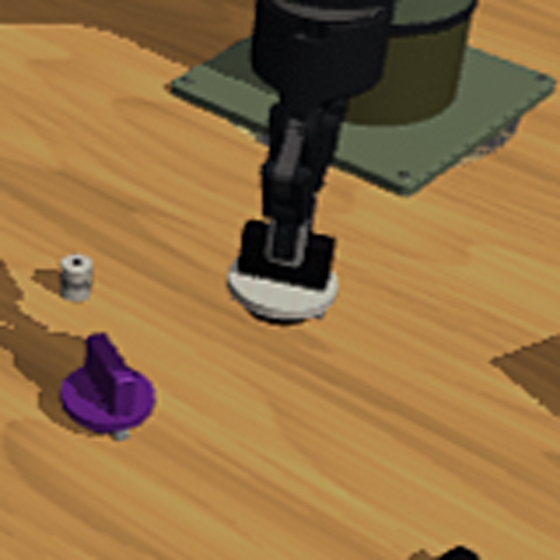

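The lid is up and level, at crop (283,290). I'm moving toward the port.

Emit:
jog_arm --pt "0.5 -22.4 -10.6 -0.4 0 0 -0.6" --pt "0.5 -22.4 -10.6 -0.4 0 0 -0.6" --pt "0.5 -22.4 -10.6 -0.4 0 0 -0.6" --pt "0.5 -22.4 -10.6 -0.4 0 0 -0.6" --pt "0.5 -22.4 -10.6 -0.4 0 0 -0.6"

```text
time_s: 9.25
eef_pos: [499.9, -2.2, 161.1]
tool_rot: [3.137, 0.002, 2.565]
contact_force: [1.2, -0.1, -1.9]
grip_width: 14.0
```

```bash
python3 -c "
from h import *
go(540,-226,160,182)"
```

```text
t 9.25 pos [499.9  -2.2 161.1] rpy [1.7974e+02 1.0000e-01 1.4699e+02] F [ 1.2 -0.1 -1.9] grip 14.0 j [ 0.29  0.7  -0.62  1.79  0.53  0.82  0.39]
shift cm [-15.556 -16.578   0.057] rotvec [ 0.0039  0.003  -0.6111]
```

Emit:
jog_arm --pt "0.5 -15.6 -16.6 0 0.004 0.003 -0.611" --pt "0.5 -15.6 -16.6 0 0.004 0.003 -0.611" --pt "0.5 -15.6 -16.6 0 0.004 0.003 -0.611" --pt "0.5 -15.6 -16.6 0 0.004 0.003 -0.611" --pt "0.5 -15.6 -16.6 0 0.004 0.003 -0.611"

```text
time_s: 9.75
eef_pos: [539.8, -228.9, 159.8]
tool_rot: [3.141, -0.001, -3.102]
contact_force: [0.5, 1.4, -2.8]
grip_width: 14.3
```

```bash
python3 -c "
from h import *
go(542.85,-228.75,120,182)"
```

```text
t 9.75 pos [ 539.8 -228.9  159.8] rpy [ 1.7998e+02 -5.0000e-02 -1.7776e+02] F [ 0.5  1.4 -2.8] grip 14.3 j [ 0.73  0.87 -0.83  1.47  0.68  1.1   1.37]
shift cm [-0.307  0.005  3.982] rotvec [ 0.0004 -0.0008  0.0042]
```

Emit:
jog_arm --pt "0.5 -0.3 0 2 0 0 0.004" --pt "0.5 -0.3 0 4 0 0 0.004" --pt "0.5 -0.3 0 4.5 0 0 0.004" --pt "0.5 -0.3 0 4.5 0 0 0.004"

```text
time_s: 10.15
eef_pos: [542.5, -228.5, 114.4]
tool_rot: [3.141, -0.002, -3.106]
contact_force: [-0.3, -0.4, -1.1]
grip_width: 14.2
```

```bash
python3 -c "
from h import *
for n in('top','scene'): cv2.imwrite(f'pics/{n}9.png',grab(n,2))
go(542.85,-228.75,115,182)
im=[cv2.imread(f'pics/{n}9.png') for n in('top','scene')]
cv2.imwrite('pics/c9.png',np.hstack([cv2.resize(im[0][184:264,370:450],(390,390),interpolation=cv2.INTER_CUBIC),cv2.resize(im[1][90:190,220:320],(390,390),interpolation=cv2.INTER_CUBIC)]))"
```

```text
t 10.35 pos [ 543.2 -228.7  115.7] rpy [-1.8000e+02  2.0000e-02 -1.7798e+02] F [-0.9  0.6 -2.1] grip 14.3 j [ 0.71  0.92 -0.79  1.51  0.73  1.02  1.33]
shift cm [0.034 0.001 0.071] rotvec [-0.0001  0.0003  0.0003]
```

View pics/c9.png

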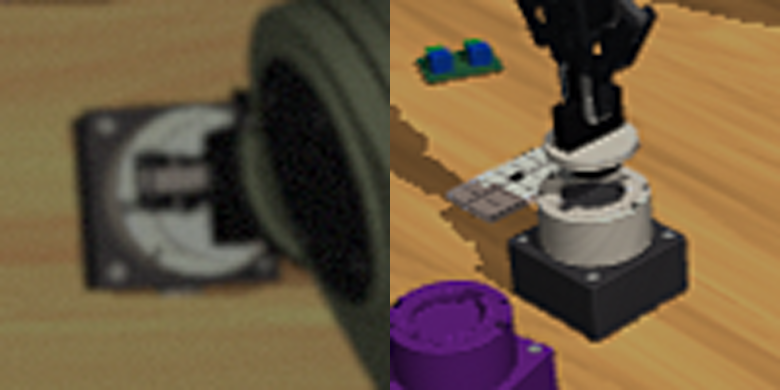

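```bash
python3 -c "
from h import *
for P in([543.2,-228.7,112.3+21.5],[543.2,-228.7,112.3+13.5],[543.2,-228.7,112.3],[542.85,-228.75,90]): print(proj('scene',P),proj('top',P))
c=np.array([543.2,-228.7,0]);
for zz in (133.8,125.8):
  q=np.array([proj('scene',c+[34*np.cos(a),34*np.sin(a),zz]) for a in np.linspace(0,6.28,60)]);print(zz,q.min(0),q.max(0))
  q=np.array([proj('top',c+[34*np.cos(a),34*np.sin(a),zz]) for a in np.linspace(0,6.28,60)]);print('top',zz,q.min(0),q.max(0))
im=cv2.imread('pics/scene9.png');a=cv2.resize(im[110:160,245:305],None,fx=12,fy=12,interpolation=cv2.INTER_CUBIC)
cv2.imwrite('pics/c9s.png',a)
im=cv2.imread('pics/top9.png');a=cv2.resize(im[195:255,390:440],None,fx=10,fy=10,interpolation=cv2.INTER_CUBIC)
cv2.imwrite('pics/c9t.png',cv2.convertScaleAbs(a,alpha=1.8))
"
```

```text
[270.72971161 124.48919414] [415.16982304 221.50639376]
[270.93998769 126.99960093] [414.33596017 221.70471693]
[271.29129099 131.19367832] [412.9603651  222.03188388]
[271.94495947 137.95557933] [410.79770465 222.69633017]
133.8 [258.47645278 118.55183974] [282.94516181 130.68149853]
top 133.8 [400.56579914 206.92178977] [429.77353414 236.20501381]
125.8 [258.73321275 121.03243362] [283.10953913 133.2219674 ]
top 125.8 [399.85538973 207.24218733] [428.81646848 236.27927461]
```

View pics/c9s.png

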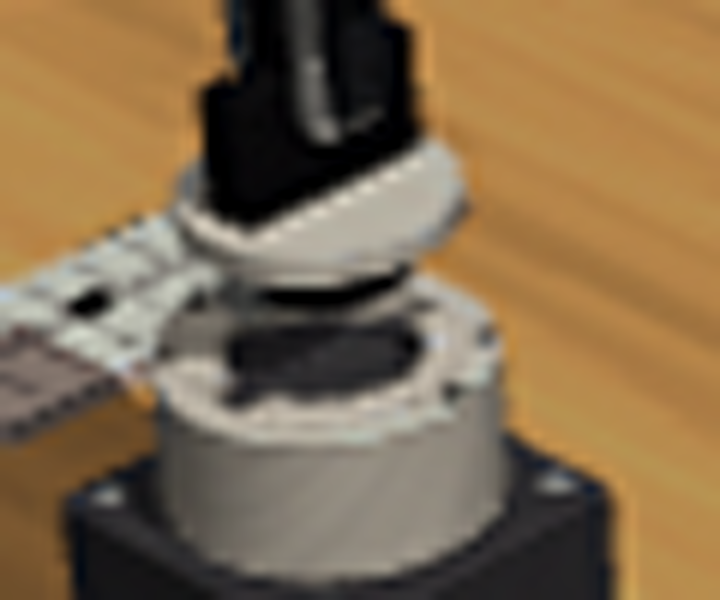

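View pics/c9t.png

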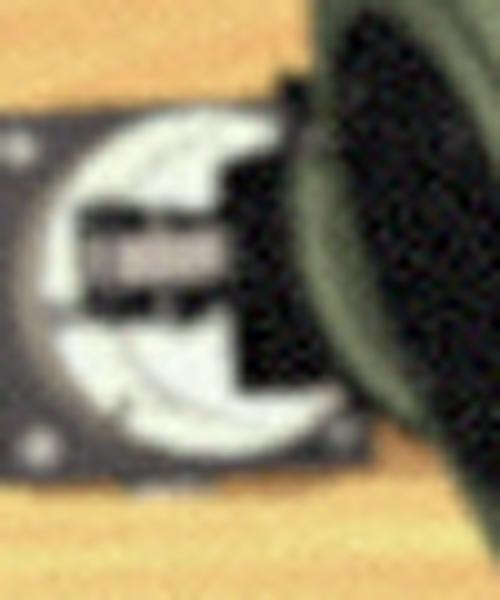

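```bash
python3 -c "
from h import *
im=cv2.imread('pics/top9.png')
g=cv2.cvtColor(im,cv2.COLOR_BGR2GRAY)[198:248,388:432]
g=cv2.createCLAHE(4,(2,2)).apply(g)
cv2.imwrite('pics/c9t.png',cv2.resize(g,None,fx=12,fy=12,interpolation=cv2.INTER_CUBIC))
"
```

```text
(no output)
```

View pics/c9t.png

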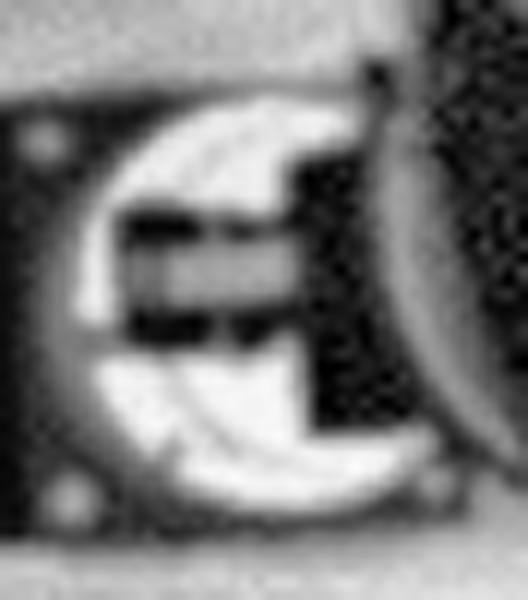

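```bash
python3 -c "
from h import *
go(543.7,-230.4,98,182)"
```

```text
t 10.35 pos [ 543.2 -228.7  115.7] rpy [-1.8000e+02  2.0000e-02 -1.7798e+02] F [-0.9  0.6 -2.1] grip 14.3 j [ 0.71  0.92 -0.79  1.51  0.73  1.02  1.33]
shift cm [-0.045 -0.167  1.771] rotvec [-0.0001  0.0003  0.0003]
```

Emit:
jog_arm --pt "0.5 -0.05 -0.17 1 0 0 0" --pt "0.5 -0.05 -0.17 1.75 0 0 0" --pt "0.5 -0.05 -0.17 1.75 0 0 0" --pt "0.5 -0.05 -0.17 1.75 0 0 0"

```text
time_s: 10.75
eef_pos: [543.7, -230.3, 98.0]
tool_rot: [3.141, -0.0, -3.106]
contact_force: [-0.6, 0.0, -0.1]
grip_width: 14.2
```

```bash
python3 -c "
from h import *
for n in('top','scene'): cv2.imwrite(f'pics/{n}10.png',grab(n,3))
go(543.7,-230.4,98,182)
im=cv2.imread('pics/top10.png')
g=cv2.cvtColor(im,cv2.COLOR_BGR2GRAY)[198:248,388:432]
g=cv2.createCLAHE(4,(2,2)).apply(g)
cv2.imwrite('pics/c10t.png',cv2.resize(g,None,fx=12,fy=12,interpolation=cv2.INTER_CUBIC))
im=cv2.imread('pics/scene10.png');a=cv2.resize(im[110:160,245:305],None,fx=12,fy=12,interpolation=cv2.INTER_CUBIC)
cv2.imwrite('pics/c10s.png',a)
"
```

```text
t 11.05 pos [ 543.8 -230.4   98.4] rpy [-1.7999e+02  3.0000e-02 -1.7798e+02] F [ 0.1 -0.6 -0.9] grip 14.4 j [ 0.71  0.95 -0.78  1.53  0.75  0.99  1.31]
shift cm [0.011 0.004 0.041] rotvec [-0.0002  0.0005  0.0004]
```

View pics/c10t.png

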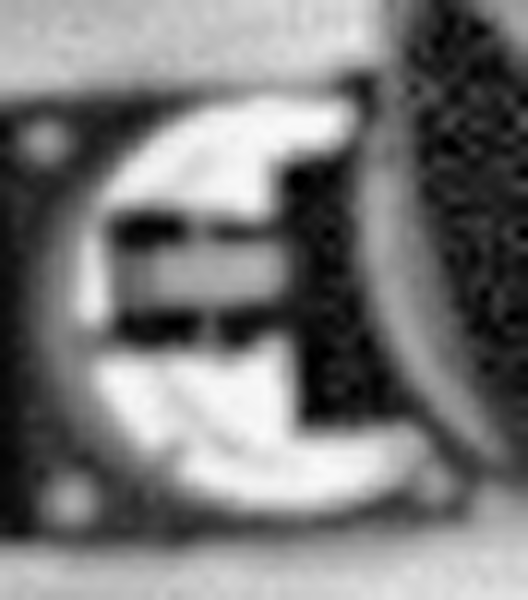

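View pics/c10s.png

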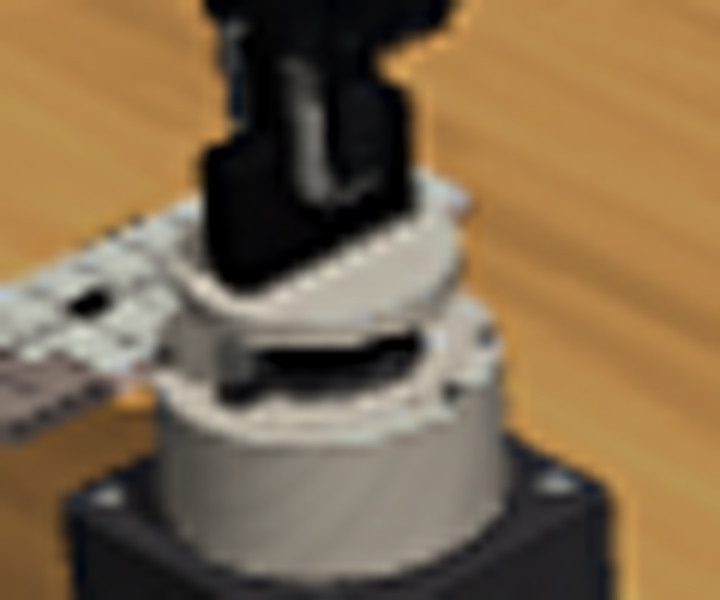

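```bash
python3 -c "
from h import *
im=cv2.imread('pics/top10.png').astype(float).mean(2)
ims=cv2.imread('pics/scene10.png').astype(float)
c=np.array([542.85,-228.75])
# radial brightness dips around plate edge (top view), z=116.5
def prof(n,im,angs,z,r0,r1):
  for a in angs:
    rr=np.arange(r0,r1,1.); v=[cv2.getRectSubPix(im.astype(np.float32),(1,1),tuple(map(float,proj(n,[*(c+q*np.array([np.cos(np.radians(a)),np.sin(np.radians(a))])),z]))))[0,0] for q in rr]
    print(n,a,' '.join('%d'%x for x in v))
print('r from 28 step1 to 44')
prof('top',im,[50,60,70,120,130,140,150,160,170,180],116.5,28,44)
prof('scene',ims.mean(2),[-30,-15,0,15,30,45,60,75,90],112.5,28,44)
"
```

```text
r from 28 step1 to 44
top 50 108 112 116 117 116 117 120 123 126 128 131 131 131 128 122 111
top 60 50 45 42 46 53 60 67 73 80 90 100 110 116 119 119 116
top 70 64 58 53 48 40 34 31 29 28 30 34 42 50 58 71 84
top 120 124 126 126 126 124 122 122 124 126 129 131 132 133 133 133 131
top 130 132 131 128 124 120 117 117 118 121 123 125 128 128 128 128 128
top 140 134 132 130 127 123 120 119 118 120 120 118 115 114 111 106 99
top 150 133 133 130 125 121 116 113 113 118 123 127 130 132 128 123 115
top 160 134 133 132 128 125 122 120 120 124 128 130 131 129 123 116 101
top 170 107 115 122 127 126 125 126 128 129 130 131 126 120 108 93 78
top 180 85 101 117 126 132 135 134 132 132 132 128 121 112 94 76 62
scene -30 129 147 156 155 151 142 132 121 123 128 133 134 136 137 135 132
scene -15 168 181 177 170 153 126 103 89 107 128 150 160 168 172 168 166
scene 0 165 173 173 153 133 114 98 87 80 76 81 88 94 99 101 101
scene 15 170 161 151 140 131 122 114 106 100 95 92 88 85 84 86 89
scene 30 166 158 149 141 132 123 123 124 126 128 129 123 104 87 71 57
scene 45 164 157 150 143 136 135 136 137 138 138 124 98 71 45 18 0
scene 60 171 166 161 156 152 147 145 144 142 140 138 133 108 83 57 32
scene 75 161 154 147 142 141 141 141 140 140 138 122 97 74 52 31 11
scene 90 160 154 147 140 135 132 131 131 131 132 134 137 144 152 161 168
```

In the top view the plate's edge shadow lies 33.5–35 mm from the port axis on every visible side, against 34 expected. So the lid is centred within about 1 mm. I'll lower it gently.

Emit:
jog_arm --pt "0.5 0 0 0.3 0 0 0" --pt "0.5 0 0 0.5 0 0 0" --pt "0.5 0 0 0.6 0 0 0" --pt "0.5 0 0 0.7 0 0 0" --pt "0.5 0 0 0.7 0 0 0"

```text
time_s: 11.55
eef_pos: [543.8, -230.4, 91.2]
tool_rot: [-3.141, 0.0, -3.106]
contact_force: [0.0, 0.3, -1.7]
grip_width: 14.2
```

Emit:
jog_arm --pt "0.5 0 0 0.1 0 0 0" --pt "0.5 0 0 0.15 0 0 0" --pt "0.5 0 0 0.2 0 0 0" --pt "0.5 0 0 0.25 0 0 0" --pt "0.5 0 0 0.25 0 0 0"

```text
time_s: 12.05
eef_pos: [543.8, -230.4, 88.7]
tool_rot: [-3.141, 0.0, -3.106]
contact_force: [-0.1, -0.4, -1.2]
grip_width: 14.4
```

Emit:
jog_arm --pt "0.5 0 0 0.1 0 0 0" --pt "0.5 0 0 0.15 0 0 0" --pt "0.5 0 0 0.2 0 0 0" --pt "0.5 0 0 0.25 0 0 0" --pt "0.5 0 0 0.3 0 0 0"

```text
time_s: 12.55
eef_pos: [543.7, -230.4, 85.6]
tool_rot: [-3.141, 0.0, -3.106]
contact_force: [-0.3, 0.3, -1.9]
grip_width: 14.3
```

Emit:
jog_arm --pt "0.5 0 0 0.05 0 0 0" --pt "0.5 0 0 0.1 0 0 0" --pt "0.5 0 0 0.1 0 0 0"

```text
time_s: 12.85
eef_pos: [543.8, -230.4, 84.6]
tool_rot: [-3.141, 0.0, -3.106]
contact_force: [0.6, 1.3, -2.3]
grip_width: 14.7
```

```bash
python3 -c "
from h import *
go(543.7,-230.4,80,182)
cv2.imwrite('pics/scene11.png',grab('scene',2))
im=cv2.imread('pics/scene11.png');a=cv2.resize(im[110:160,245:305],None,fx=12,fy=12,interpolation=cv2.INTER_CUBIC)
cv2.imwrite('pics/c11s.png',a)
"
```

```text
t 12.85 pos [ 543.8 -230.4   84.6] rpy [-1.7999e+02  1.0000e-02 -1.7798e+02] F [ 0.6  1.3 -2.3] grip 14.7 j [ 0.7   0.97 -0.77  1.54  0.77  0.96  1.3 ]
shift cm [0.005 0.004 0.46 ] rotvec [-0.0001  0.0003  0.0004]
```

View pics/c11s.png

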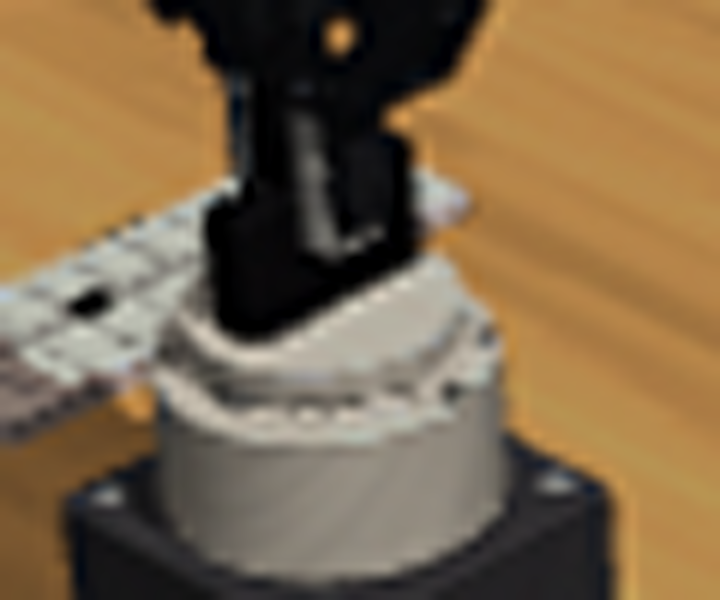

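The plug is in the mouth: the plate is close above the rim at crop (320,370), centred and level, with no contact force yet. I'll press down in small steps.

Emit:
jog_arm --pt "0.5 0 0 0.05 0 0 0" --pt "0.5 0 0 0.1 0 0 0" --pt "0.5 0 0 0.15 0 0 0" --pt "0.5 0 0 0.2 0 0 0" --pt "0.5 0 0 0.2 0 0 0"

```text
time_s: 13.45
eef_pos: [543.8, -230.4, 82.7]
tool_rot: [-3.141, 0.0, -3.106]
contact_force: [0.1, 0.1, 1.5]
grip_width: 14.3
```

Emit:
jog_arm --pt "0.5 0 0 0.05 0 0 0" --pt "0.5 0 0 0.1 0 0 0" --pt "0.5 0 0 0.1 0 0 0"

```text
time_s: 13.75
eef_pos: [543.8, -230.4, 81.6]
tool_rot: [-3.141, 0.0, -3.106]
contact_force: [0.3, 0.5, 2.6]
grip_width: 14.4
```

Emit:
jog_arm --pt "0.5 0 0 0.05 0 0 0" --pt "0.5 0 0 0.1 0 0 0" --pt "0.5 0 0 0.1 0 0 0"

```text
time_s: 14.05
eef_pos: [543.8, -230.4, 80.6]
tool_rot: [-3.141, 0.0, -3.106]
contact_force: [-0.5, 0.8, 3.4]
grip_width: 14.2
```

Emit:
jog_arm --pt "0.5 0 0 0.05 0 0 0" --pt "0.5 0 0 0.05 0 0 0"

```text
time_s: 14.25
eef_pos: [543.9, -230.3, 80.1]
tool_rot: [-3.142, 0.001, -3.106]
contact_force: [-1.0, 0.6, 3.4]
grip_width: 13.8
```

Emit:
jog_arm --pt "0.5 0 0 0.04 0 0 0" --pt "0.5 0 0 0.04 0 0 0"

```text
time_s: 14.45
eef_pos: [544.0, -230.3, 80.0]
tool_rot: [-3.141, 0.001, -3.106]
contact_force: [-0.6, 1.3, 7.0]
grip_width: 14.3
```

Flush at TCP z=80.0 (79.9 predicted), and the force is rising gently. Now I'll twist clockwise (+ about tool z) in stages.

Emit:
jog_arm --pt "0.5 0 0 0.03 0 0 0.05" --pt "0.5 0 0 0.03 0 0 0.1" --pt "0.5 0 0 0.03 0 0 0.15" --pt "0.5 0 0 0.03 0 0 0.2" --pt "0.5 0 0 0.03 0 0 0.25"

```text
time_s: 14.95
eef_pos: [544.4, -230.5, 80.0]
tool_rot: [-3.141, 0.002, 2.925]
contact_force: [1.4, -0.1, 7.4]
grip_width: 14.5
```

```bash
python3 -c "
from h import *
go(543.8,-230.4,80,142)
print(r.get_obs()['ft_torque'])"
```

```text
t 14.95 pos [ 544.4 -230.5   80. ] rpy [-1.7999e+02  1.1000e-01  1.6759e+02] F [ 1.4 -0.1  7.4] grip 14.5 j [ 0.68  0.96 -0.7   1.54  0.73  0.92  1.08]
shift cm [ 0.061 -0.006  0.001] rotvec [3.000e-04 1.900e-03 4.466e-01]
[-0.22390177 -0.04963254  0.11333424]
```

Emit:
jog_arm --pt "0.5 0.02 0 0.02 0 0.001 0.06" --pt "0.5 0.04 0 0.02 0 0.002 0.12" --pt "0.5 0.06 0 0.02 0 0.002 0.18" --pt "0.5 0.06 0 0.02 0 0.002 0.25" --pt "0.5 0.06 0 0.02 0 0.002 0.3"

```text
time_s: 15.45
eef_pos: [544.2, -230.3, 80.1]
tool_rot: [3.141, 0.001, 2.622]
contact_force: [0.2, 0.2, 5.9]
grip_width: 14.3
```

```bash
python3 -c "
from h import *
go(543.8,-230.4,80,142)
print(r.get_obs()['ft_torque'])
for n in('top','scene'): cv2.imwrite(f'pics/{n}12.png',grab(n,2))
im=cv2.imread('pics/scene12.png');a=cv2.resize(im[110:160,245:305],None,fx=12,fy=12,interpolation=cv2.INTER_CUBIC)
cv2.imwrite('pics/c12s.png',a)
"
```

```text
t 15.45 pos [ 544.2 -230.3   80.1] rpy [1.7998e+02 4.0000e-02 1.5025e+02] F [0.2 0.2 5.9] grip 14.3 j [ 0.64  0.94 -0.63  1.54  0.66  0.88  0.83]
shift cm [ 0.029 -0.023  0.005] rotvec [0.0004 0.0007 0.144 ]
[ 0.00122688 -0.04125686  0.10528837]
```

View pics/c12s.png

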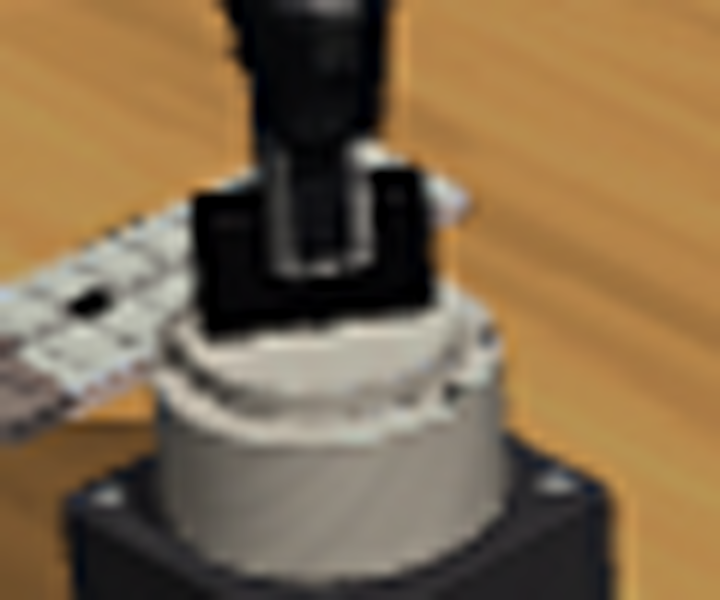

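Emit:
jog_arm --pt "0.5 0.03 -0.02 0.02 0 0.001 0.05" --pt "0.5 0.03 -0.02 0.03 0 0.001 0.1" --pt "0.5 0.03 -0.02 0.04 0 0.001 0.145" --pt "0.5 0.03 -0.02 0.04 0 0.001 0.145" --pt "0.5 0.03 -0.02 0.04 0 0.001 0.145"

```text
time_s: 16.15
eef_pos: [544.2, -230.1, 80.0]
tool_rot: [3.141, 0.0, 2.48]
contact_force: [0.6, 1.0, 8.4]
grip_width: 14.3
```

```bash
python3 -c "
from h import *
for n in('top','scene'): cv2.imwrite(f'pics/{n}13.png',grab(n,3))
go(543.8,-230.4,80,142)
print(r.get_obs()['ft_torque'])
im=cv2.imread('pics/scene13.png');a=cv2.resize(im[110:160,245:305],None,fx=9,fy=9,interpolation=cv2.INTER_CUBIC)
t=cv2.imread('pics/top13.png');b=cv2.convertScaleAbs(cv2.resize(t[198:248,385:411],None,fx=9,fy=9,interpolation=cv2.INTER_CUBIC),alpha=1.6)
cv2.imwrite('pics/c13.png',np.hstack([a,b]))
# ends of wing bottom line and marks in the scene view
c=np.array([542.85,-228.75])
for a in(142,-38,2):
  d=np.array([np.cos(np.radians(a)),np.sin(np.radians(a))])
  print(a,'mark scene',proj('scene',[*(c+38*d),90]),'wing end top z132',proj('scene',[*(c+28*d),132]),'top mark',proj('top',[*(c+38*d),90]))
"
```

```text
t 16.45 pos [ 544.2 -230.1   80. ] rpy [1.7994e+02 2.0000e-02 1.4211e+02] F [2.  1.2 8.6] grip 14.0 j [ 0.63  0.93 -0.59  1.54  0.63  0.86  0.72]
shift cm [ 0.017 -0.049  0.004] rotvec [0.001  0.0003 0.0019]
[0.22712458 0.02403641 0.0720858 ]
142 mark scene [285.29745873 137.01773386] wing end top z132 [280.90279615 124.32568019] top mark [401.69615692 235.2341022 ]
-38 mark scene [258.52039366 138.89848657] wing end top z132 [260.78027705 125.68635121] top mark [419.82914912 210.25512837]
2 mark scene [261.84919251 143.19022988] wing end top z132 [263.29491669 128.75574629] top mark [409.58560864 207.14098879]
```

View pics/c13.png

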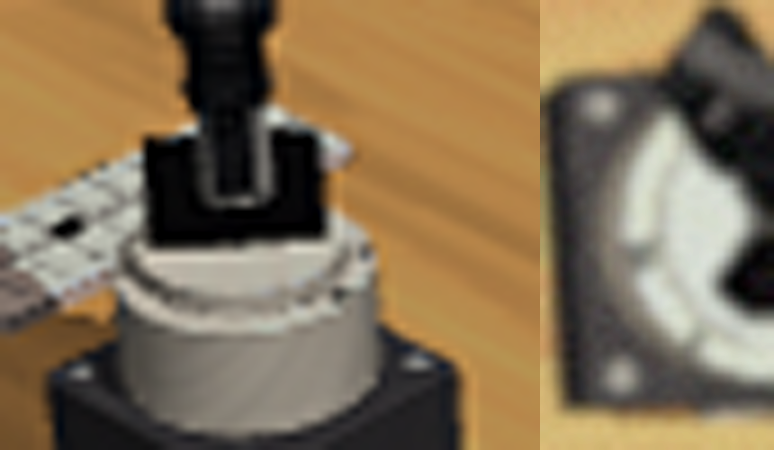

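The wing now points at the half-way mark. In the top crop its end at (740,290) aims at the bar at (690,335). In the scene view the wing's foot line slopes −0.04, where −0.07 is predicted for exactly 40°, so it is within about 2–3°. The plate is flush, the grip holds, and the torque opposes the turn. Handing in.

```bash
python3 -c "
from cell import r
o=r.get_obs();print(o['time_s'],o['contact_force'],o['eef_pos'],o['grip_width'])
print(r.sign_off())"
```

```text
16.45 [2.00721573 1.22354211 8.61923933] [ 544.23432727 -230.12349257   80.03768862] 14.002380687474654
the job is handed in; nothing more can be done
None
```

I put the aluminium lid with the black wing into the steel port, pressed it flush and twisted it clockwise to the half-way mark. I handed in at 16.5 s, still gripping it and holding it down; the hand-in gives no verdict.

**Last checks before handing in:**
- **Turn:** the tool had turned 0.70 rad from the notch axis. The scene picture suggests the wing may be up to about 0.04 rad past that, still inside 0.56–0.84.
- **Height and centring:** the lid origin was about 76.6 mm above the port's, which is flush. The plate was centred within about 1 mm just before it went in; I did not measure centring again after the twist.
- **Forces:** the readings I took stayed below 9 N. The torque against the turn was about 0.07–0.11 N m, which fits the disc having turned; its joint angle could not be read directly.
- **Grip:** the fingers held at 14.0–14.5 mm opening on the 16 mm wing throughout, without slipping. I did not work out why it reads under 16 mm.

**One check failed on the way:** the first grasp closed just above the wing. The pictures showed the real fingertips about 29 mm higher than the reported TCP (tool point). I corrected for that and took all later heights from the lid resting on the bench. Nothing else on the bench was seen to be touched.

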